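# Release the ratchet and lower the seedling lamp

### The job

The seedlings need their light closer. With a fingertip, press the orange tab of the lamp stand all the way down so that the pawl comes free of the toothed wheel and stays free, then push the lamp head down past the teeth until its arm is level against its stop. Never force the lamp down against the engaged pawl, do not raise the lamp, leave the pawl released, and leave the pots and the spray bottle standing where they are.

Things in the scene. Friction and masses are not known exactly. Their poses are not given: they have to be found in the camera images.
- stand: Grey fixed lamp stand, foot 120 x 160 x 12 mm. Origin: on the work surface, 150 mm straight below the lamp hinge. Its z points up; its y axis points from the post towards the lamp head (the pawl's tab is on the -y side); its x axis is parallel to the lamp hinge. The robot is roughly on its -x side; yaw up to 0.4 rad either way. The upright post and a strut to the pawl pivot are on the -x side of the wheel (x = -25 to -11 mm) and reach 60 mm above the hinge height at most.
- lamp_hinge (a point): Point on the lamp's hinge axis (fixed to the stand, axes as the stand's), 150 mm above the work surface.
- lamp_arm (a joint): Elevation of the lamp arm about the hinge, rad: 0 = level, against its lower stop; starts near 0.66 (raised, held by the pawl); growing = higher. The hinge is stiff: the arm stays where it is left and, once the pawl is free, needs about 2 to 5 N downward at the blue pad. While the pawl is engaged it has at most about 0.08 rad of free play.
- lamp_push (a point): Centre of the top face of the 34 x 34 mm blue pad on top of the white lamp head (head 100 x 90 x 22 mm, too wide to grasp). It moves with the lamp; its axes are the lamp arm's, equal to the stand's when level. In the arm's frame it is 190 mm along y and 14 mm along z from the hinge: at joint value q it lies 190 cos q - 14 sin q mm along the stand's y and 190 sin q + 14 cos q mm above the hinge. Push it down from above along that arc.
- pawl (a joint): Turn of the orange pawl, rad: 0 = nose engaged between the teeth (start), 0.4 = tab fully down against its stop, nose lifted clear of the teeth (clear from about 0.2). It has a stiff hinge and stays where it is left; pressing takes about 4 N.
- pawl_tab (a point): Centre of the top face of the orange thumb tab, 34 x 32 mm and 6 mm thick, at the end of the pawl away from the lamp; about 205 mm above the work surface at the start and about 23 mm lower when fully pressed. The pawl pivots about a line parallel to the stand's x, 55 mm from this point towards the lamp and 19 mm below it at the start; above the tab it is open.
- pot_lamp: Brown fibre pot with a seedling, 94 mm across, 86 mm high (leaves to 103 mm), standing free under the lamp head; origin at the centre of its underside. The level lamp head passes 20 mm or more above the leaves. Leave alone.
- pot_side: The same kind of pot, standing free on the far side of the stand; origin at the centre of its underside. Leave alone.
- pot_near: The same kind of pot, standing free on the robot's side of the stand, below the tab's height; origin at the centre of its underside. Leave alone.
- sprayer: Spray bottle, 68 mm across, 190 mm high, standing free on the far side of the stand; origin at the centre of its underside. Leave alone.

How it is judged (in metres and radians):
On the way, in this order (a step that is already met when the one before it is completed fails the run):
1. the pawl is pressed free while the lamp is still up (value of joint pawl above 0.28 rad and value of joint lamp_arm above 0.54 rad), for 0.1 s.
2. the lamp arm is pushed down level, past the teeth, the pawl staying free (value of joint lamp_arm below 0.06 rad and value of joint pawl above 0.25 rad), for 0.2 s.
At the end, for the whole second after the job is handed in: The lamp arm is level (joint below 0.06 rad) and at rest, the pawl is still released (joint above 0.25 rad), and the three pots and the spray bottle stand upright within 25 mm of where they began (all of step 2 and velocity of joint lamp_arm below 0.05 rad/s and distance of each of pot_lamp, pot_side, pot_near, sprayer from where it was at the start of the episode below 0.025 m and angle between each of pot_lamp, pot_side, pot_near, sprayer's own z axis and vertical below 0.2 rad and linear speed of each of pot_lamp, pot_side, pot_near, sprayer below 0.02 m/s); the robot touches nothing.
It fails at once if the lamp is forced down against the engaged pawl (value of joint lamp_arm below 0.54 rad and value of joint pawl below 0.18 rad).
It fails at once if the lamp is raised (value of joint lamp_arm above 0.78 rad).
It fails at once if a pot or the spray bottle is lifted, shoved or tipped ((distance of pot_lamp from where it was at the start of the episode above 0.025 m or angle between pot_lamp's own z axis and vertical above 0.2 rad) or (distance of pot_side from where it was at the start of the episode above 0.025 m or angle between pot_side's own z axis and vertical above 0.2 rad) or (distance of pot_near from where it was at the start of the episode above 0.025 m or angle between pot_near's own z axis and vertical above 0.2 rad) or (distance of sprayer from where it was at the start of the episode above 0.025 m or angle between sprayer's own z axis and vertical above 0.2 rad)).
It also fails if it takes over 38 s, if anything falls off the work surface, if the arm or the gripper's body presses on something with over 40 N, if the wrist force passes 120 N, or if a joint passes its speed limit or range.

### The arm

A 6-joint arm with a two-finger parallel gripper is mounted at the origin on the work surface. World frame = base frame: x ahead of the robot, y to its left, z up, the work surface at z = 0. Lengths are in m, angles in degrees, forces in N, time in s.
With the tool pointing down it reaches from about 0.3 to 0.75 m from the base axis. Payload 8.5 kg.
Tool frame: the origin (TCP) lies on the centre line of the jaws, within the pads' length; the fingertips stand 17 mm ahead of it and the grasp point (between the pads) lies 2 mm behind it (env.tip_extent is the distance from the TCP to the fingertips, in m); z points along the fingers, y is the direction in which the jaws open and shut (so a half turn about z gives the same grasp; the last joint's range is limited). The gripper opens to 85 mm and grips with 20 to 120 N. Pads are 22 mm wide; open, the fingers measure 114 mm over their backs; the gripper's body (76 mm by 85 mm) begins 54 mm behind the grasp point. The pads swing forward as they close: fully open they stand 13 mm farther back than shut.
Start: joints at [-78.913, 21.807, 74.336, -0, 83.858, -12.336], TCP at [0.219, -0.505, 0.248] pointing down, gripper open.
Joint ranges: [-178.18, 178.18], [-50.72, 133.34], [12.68, 142.11], [-81.47, 261.47], [9.98, 163.14], [-165.26, 165.26]. Speed limits (degrees/s): [136.94, 136.94, 180, 180, 180, 180].

### API

Orientations are given as a 3x3 rotation matrix whose columns are the frame's x, y, z axes.
In Python, from rig import telemetry, get_image, camera_params, close_job, env gives the robot as it stands.
- The arm moves only by the tool apply_moves, never from a script. Its argument "motion" is a list of rows, each an object of numbers: "tx", "ty", "tz": the shift along the tool's x, y, z in cm; "turn": the turn about the tool's z in degrees; "jaw": the gripper's target within -1 to 1 (fully open at 1, half-way at 0, shut at -1). In form: [{"tx": .., "ty": .., "tz": .., "turn": .., "jaw": ..}, ...]. A call has 1 to 5 rows; each row is the pose to reach, as a shift and turn from the pose measured when the call began, along the tool's axes at that moment; what a row does not reach only later rows make up. A row lasts 1/12 s, in which the tool goes at most 41.7 mm and 7.16 degrees, less where a joint would pass 70% of its speed; a pose out of reach is approached as far as the arm can. A call with a gripper value outside its range is refused whole. The fingers move at their own pace and stop on an object; "squeeze" is the grip in N (left out, the last holds). Time passes only in rows, so rows that repeat a pose let the fingers close. It gives the time, the measured TCP pose, the force and the opening at its end, in the units of the state.
- telemetry.observe(): the state, without advancing time (a new reading comes with each control period).
- get_image(name): name is "scene" or "top"; returns (picture, depth): 420x560x3 uint8, red, green, blue; 420x560 float32, m along the optical axis (not along the pixel's ray), 0 where there is no reading.
- camera_params(name): a dict with "fx", "fy", "cx", "cy" (pixels), "rvec" (rotation vector, rad) and "tvec" (3), from world to camera coordinates, as OpenCV has them. Camera axes: x right, y down, z forward; pixel columns grow to the right and rows downward; lengths in m; the calibration is good to about 2 mm. A picture is of the moment at which its call begins. camera_params takes no time and is no camera call.
- close_job(): hands the job in, once; it reports no verdict.
The state is a dict: "time_s": time; "q": joint angles; "qvel": joint speeds; "joint_efforts": joint torques, N m; "position": TCP position; "tool_rot": TCP orientation; "ft_force": force on the tool from outside, world axes, zero at the start; "wrist_torque": the same for the moment, N m; "grip_width": finger opening in m.
Only numpy, scipy, OpenCV 4.12 (cv2) and the standard library are available. Lean on these libraries where they do the work, as an engineer would, in place of code of your own. Each camera call takes 0.05 s, during which the arm holds its last target. There are 200 camera calls.

## Working session

There is one attempt and no reset: what is moved stays moved. The work goes in short steps, Python scripts to look and compute and a tool call to move; the robot and the scene stay as the last step left them, time stands still between calls to the robot, and variables do not carry over. Pictures are saved under pics/ and viewed, about 8 in all and at most 12, crops included, and the job is handed in when it is done.

Besides the shell and the picture viewer there is one more tool, called after ">>>" as name([rows], argument=value, ...), one row to a line, values as JSON. apply_moves: Moves the arm, as the interface text tells. Its arguments: {"type":"object","properties":{"motion":{"type":"array"},"squeeze":{"type":"number"}},"required":["motion"]}

```bash
mkdir -p pics
cat > h.py <<'E'
import numpy as np, cv2
from rig import telemetry, get_image, camera_params, close_job, env
def cloud(name):
    im,d=get_image(name); p=camera_params(name)
    R=cv2.Rodrigues(np.array(p["rvec"],float))[0]; t=np.array(p["tvec"],float).ravel()
    v,u=np.mgrid[:d.shape[0],:d.shape[1]]
    c=np.stack([(u-p["cx"])/p["fx"]*d,(v-p["cy"])/p["fy"]*d,d],-1)
    return im,d,(c-t)@R
def mask(im,lo,hi): return cv2.inRange(cv2.cvtColor(im,cv2.COLOR_RGB2HSV),lo,hi)>0
E
python3 - <<'E'
from h import *
for n in("scene","top"):
    im,d,W=cloud(n); cv2.imwrite(f"pics/{n}0.png",im[...,::-1])
    for c,lo,hi in(("orange",(8,170,120),(20,255,255)),("blue",(100,130,80),(125,255,255))):
        m=mask(im,lo,hi)
        k,l,s,ce=cv2.connectedComponentsWithStats(m.astype(np.uint8))
        for i in range(1,k):
            if s[i,4]>40:
                P=W[(l==i)&(d>0)]; print(n,c,s[i],P.mean(0).round(3),np.percentile(P,[3,97],axis=0).round(3).tolist())
s=telemetry.observe(); print(s["time_s"],s["position"],s["tool_rot"],s["ft_force"])
E
```

```text
scene orange [181 182  57  80 829] [ 0.525 -0.078  0.206] [[0.511, -0.121, 0.194], [0.54, -0.003, 0.222]]
scene blue [271  73  27  28 472] [0.521 0.156 0.282] [[0.505, 0.144, 0.272], [0.536, 0.168, 0.292]]
top orange [217 178  41  17  65] [0.641 0.112 0.084] [[0.631, 0.076, 0.078], [0.658, 0.156, 0.087]]
top orange [294 237  74  19 583] [ 0.524 -0.074  0.206] [[0.511, -0.118, 0.193], [0.539, 0.002, 0.221]]
top orange [301 293  44  41  95] [ 0.406 -0.048  0.083] [[0.357, -0.1, 0.079], [0.43, -0.017, 0.087]]
top blue [191 238  19  22 401] [0.521 0.158 0.281] [[0.506, 0.146, 0.271], [0.536, 0.17, 0.291]]
0.1 [ 0.21857996 -0.50445063  0.24779143] [[ 9.17614419e-01  3.97471671e-01 -2.21479178e-04]
 [ 3.97471620e-01 -9.17613596e-01  1.26478897e-03]
 [ 2.99485480e-04 -1.24862028e-03 -9.99999176e-01]] [-0.01433241 -0.12933797 -0.63647704]
```

View pics/scene0.png

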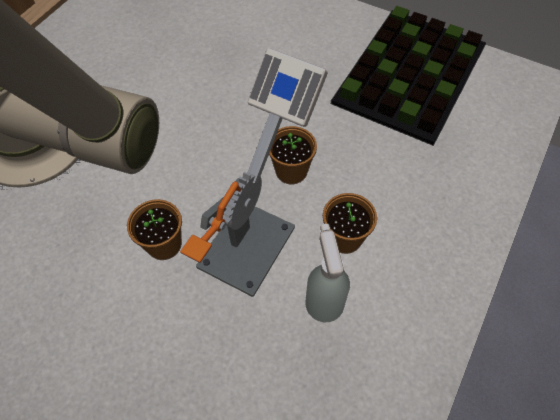

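View pics/top0.png

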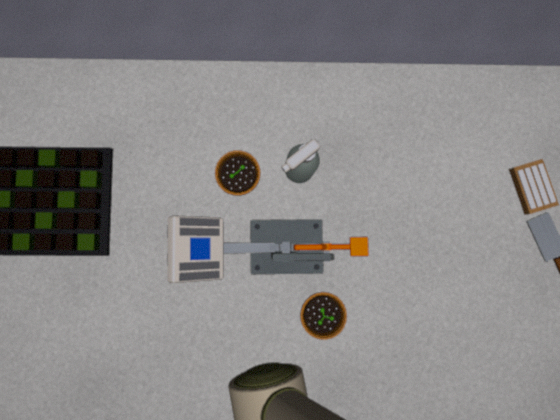

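The scene view shows the tab at about (197,248) and the blue pad at (285,86). In the top view they are at (359,247) and (200,249). The stand is nearly aligned with world +y, and the space above both is open. Next I'll get the exact tab and pad centres and the tool-frame offsets.

```bash
cat >> h.py <<'E'
def togo(p):
    s=telemetry.observe(); return (np.array(s["tool_rot"]).T@(np.array(p)-np.array(s["position"]))*100).round(2)
def feats():
    for n in("scene","top"):
        im,d,W=cloud(n)
        o=mask(im,(8,170,120),(20,255,255))&(d>0)&(W[...,2]>.15)
        b=mask(im,(100,130,80),(125,255,255))&(d>0)
        T=W[o&(W[...,1]<-.085)]; B=W[b]
        mid=lambda P:((np.percentile(P,2,axis=0)+np.percentile(P,98,axis=0))/2).round(4)
        print(n,"tab",len(T),mid(T) if len(T) else 0,(np.ptp(T,axis=0).round(3) if len(T) else 0),"pad",len(B),mid(B) if len(B) else 0)
    return im
E
python3 - <<'E'
from h import *
feats(); print(env.tip_extent, togo((.525,-.109,.257)))
E
```

```text
scene tab 475 [ 0.5253 -0.1049  0.2039] [0.033 0.038 0.012] pad 470 [0.5204 0.1562 0.2817]
top tab 326 [ 0.5243 -0.1033  0.2028] [0.031 0.035 0.01 ] pad 398 [0.521  0.1578 0.2814]
0.017 [ 43.84 -24.11  -0.88]
```

>>> apply_moves([
  {"tx":3.8,"ty":-2.1,"tz":-1,"turn":-7,"jaw":-1},
  {"tx":7.2,"ty":-4,"tz":-1,"turn":-14,"jaw":-1},
  {"tx":10.6,"ty":-5.8,"tz":-1,"turn":-21,"jaw":-1},
  {"tx":14,"ty":-7.7,"tz":-1,"turn":-28,"jaw":-1},
  {"tx":17.4,"ty":-9.6,"tz":-1,"turn":-33,"jaw":-1},
], squeeze=30)

```text
time_s: 0.62
position: [0.3408, -0.3456, 0.258]
tool_rot: [[0.548, 0.836, -0.0], [0.836, -0.548, 0.001], [0.001, -0.001, -1.0]]
ft_force: [0.2, -1.7, 0.4]
grip_width: 0.0253
```

>>> apply_moves([
  {"tx":3.6,"ty":0.3,"turn":-7,"jaw":-1},
  {"tx":7.2,"ty":0.6,"turn":-14,"jaw":-1},
  {"tx":10.8,"ty":0.9,"turn":-21,"jaw":-1},
  {"tx":14.4,"ty":1.1,"turn":-28,"jaw":-1},
  {"tx":18,"ty":1.4,"turn":-33,"jaw":-1},
])

```text
invalid input
```

Run:
```python
from h import *
s=telemetry.observe(); print(s["position"],s["tool_rot"],s["grip_width"],togo((.525,-.107,.25)))
```

```text
[ 0.34081248 -0.34563311  0.25804896] [[ 5.48247994e-01  8.36315800e-01 -1.38451863e-04]
 [ 8.36315524e-01 -5.48247661e-01  9.20057936e-04]
 [ 6.93553080e-04 -6.20209360e-04 -9.99999567e-01]] 0.02531040657709015 [30.05  2.32  0.82]
```

All keys appear to be required, so I'm resending the call with tz included.

>>> apply_moves([
  {"tx":3.6,"ty":0.3,"tz":0,"turn":-7,"jaw":-1},
  {"tx":7.2,"ty":0.6,"tz":0,"turn":-14,"jaw":-1},
  {"tx":10.8,"ty":0.9,"tz":0,"turn":-21,"jaw":-1},
  {"tx":14.4,"ty":1.1,"tz":0,"turn":-28,"jaw":-1},
  {"tx":18,"ty":1.4,"tz":0,"turn":-33,"jaw":-1},
])

```text
time_s: 1.03
position: [0.4519, -0.201, 0.2582]
tool_rot: [[-0.002, 1.0, -0.0], [1.0, 0.002, 0.001], [0.001, -0.0, -1.0]]
ft_force: [0.1, -0.5, 1.0]
grip_width: 0.0002
```

Run:
```python
from h import *
s=telemetry.observe(); print(s["position"],s["tool_rot"],s["grip_width"],togo((.525,-.107,.25)))
```

```text
[ 0.45187484 -0.20104844  0.25818963] [[-1.76847820e-03  9.99998414e-01 -2.09860068e-04]
 [ 9.99997962e-01  1.76868173e-03  9.73624509e-04]
 [ 9.73994141e-04 -2.08137806e-04 -9.99999504e-01]] 0.00015731714720279536 [9.39 7.33 0.83]
```

Tool x is now world +y, tool y is world +x and tool z points down. Moving above the tab.

>>> apply_moves([
  {"tx":3,"ty":2.4,"tz":0.2,"turn":0,"jaw":-1},
  {"tx":6,"ty":4.8,"tz":0.5,"turn":0,"jaw":-1},
  {"tx":9.4,"ty":7.3,"tz":0.8,"turn":0,"jaw":-1},
  {"tx":9.4,"ty":7.3,"tz":0.8,"turn":0,"jaw":-1},
])

```text
time_s: 1.37
position: [0.5271, -0.1017, 0.2494]
tool_rot: [[-0.008, 1.0, -0.0], [1.0, 0.008, 0.003], [0.003, -0.0, -1.0]]
ft_force: [-0.5, 0.9, -0.2]
grip_width: -0.0002
```

Run:
```python
from h import *
for n in("scene","top"):
    im,d,W=cloud(n); c=im[130:300,120:340] if n=="scene" else im[150:320,240:460]
    globals()[n]=cv2.resize(c,None,fx=1.8,fy=1.8)
cv2.imwrite("pics/a.png",np.hstack([scene,top])[...,::-1])
```

```text
(no output)
```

View pics/a.png

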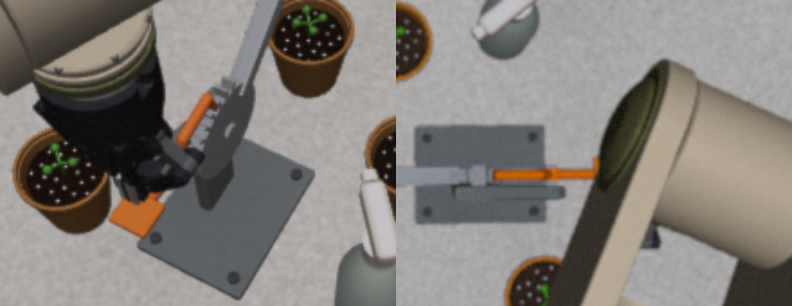

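The crop shows the closed fingertips above the tab: tip near (165,190) and tab near (135,215) in the left panel. I'll shift slightly outward and go down.

>>> apply_moves([
  {"tx":-0.5,"ty":-0.2,"tz":0.8,"turn":0,"jaw":-1},
  {"tx":-0.5,"ty":-0.2,"tz":1.6,"turn":0,"jaw":-1},
  {"tx":-0.5,"ty":-0.2,"tz":2.4,"turn":0,"jaw":-1},
  {"tx":-0.5,"ty":-0.2,"tz":2.8,"turn":0,"jaw":-1},
  {"tx":-0.5,"ty":-0.2,"tz":3.2,"turn":0,"jaw":-1},
])

```text
time_s: 1.88
position: [0.5227, -0.1119, 0.2175]
tool_rot: [[-0.003, 1.0, -0.001], [1.0, 0.003, -0.0], [-0.0, -0.001, -1.0]]
ft_force: [-0.9, -4.3, 5.3]
grip_width: -0.0003
```

>>> apply_moves([
  {"tx":0.2,"ty":0.1,"tz":0.4,"turn":0,"jaw":-1},
  {"tx":0.2,"ty":0.1,"tz":0.8,"turn":0,"jaw":-1},
  {"tx":0.2,"ty":0.1,"tz":1.2,"turn":0,"jaw":-1},
  {"tx":0.2,"ty":0.1,"tz":1.5,"turn":0,"jaw":-1},
  {"tx":0.2,"ty":0.1,"tz":1.7,"turn":0,"jaw":-1},
])

```text
time_s: 2.3
position: [0.5242, -0.1108, 0.201]
tool_rot: [[-0.003, 1.0, 0.001], [1.0, 0.003, -0.002], [-0.002, 0.001, -1.0]]
ft_force: [-2.9, -3.8, 19.9]
grip_width: 0.0002
```

>>> apply_moves([
  {"tx":0,"ty":0,"tz":0.2,"turn":0,"jaw":-1},
  {"tx":0,"ty":0,"tz":0.3,"turn":0,"jaw":-1},
])

```text
time_s: 2.47
position: [0.5245, -0.1109, 0.2007]
tool_rot: [[-0.003, 1.0, 0.004], [1.0, 0.003, -0.004], [-0.004, 0.004, -1.0]]
ft_force: [-9.6, 0.1, 30.0]
grip_width: -0.0
```

The force rose to 30 N and the tool stopped descending, so the pawl is on its stop. Lifting off straight up to check.

>>> apply_moves([
  {"tx":0,"ty":0,"tz":-1.5,"turn":0,"jaw":-1},
  {"tx":0,"ty":0,"tz":-5,"turn":0,"jaw":-1},
  {"tx":0,"ty":0,"tz":-9,"turn":0,"jaw":-1},
  {"tx":0,"ty":0,"tz":-13,"turn":0,"jaw":-1},
  {"tx":0,"ty":0,"tz":-14,"turn":0,"jaw":-1},
])

```text
time_s: 2.88
position: [0.5249, -0.1102, 0.3466]
tool_rot: [[-0.004, 1.0, 0.013], [1.0, 0.004, -0.007], [-0.007, 0.013, -1.0]]
ft_force: [0.6, -0.8, 0.1]
grip_width: 0.0002
```

Run:
```python
from h import *
feats()
im,d,W=cloud("scene"); cv2.imwrite("pics/b.png",cv2.resize(im[130:300,120:340],None,fx=2.5,fy=2.5)[...,::-1])
m=mask(im,(8,170,120),(20,255,255))&(d>0)&(W[...,2]>.15); P=W[m]
for y in np.arange(-.13,.03,.015):
    q=P[(P[:,1]>y)&(P[:,1]<y+.015)]
    if len(q): print(round(y,3),len(q),np.median(q,0).round(4))
s=telemetry.observe(); print(s["position"])
```

```text
scene tab 485 [ 0.525  -0.1052  0.1823] [0.033 0.038 0.015] pad 468 [0.5205 0.1559 0.2821]
top tab 256 [ 0.5251 -0.1038  0.1816] [0.029 0.035 0.016] pad 401 [0.521  0.1577 0.2813]
-0.13 136 [ 0.5249 -0.1191  0.1782]
-0.115 241 [ 0.5252 -0.1075  0.1832]
-0.1 114 [ 0.5257 -0.0965  0.1865]
-0.085 55 [ 0.5259 -0.0778  0.1871]
-0.07 73 [ 0.5247 -0.061   0.1906]
-0.055 71 [ 0.5252 -0.047   0.2211]
-0.04 72 [ 0.5246 -0.0325  0.2304]
-0.025 55 [ 0.5246 -0.0184  0.2385]
-0.01 2 [ 0.524  -0.0065  0.2303]
[ 0.5240639  -0.1100143   0.34055744]
```

View pics/b.png

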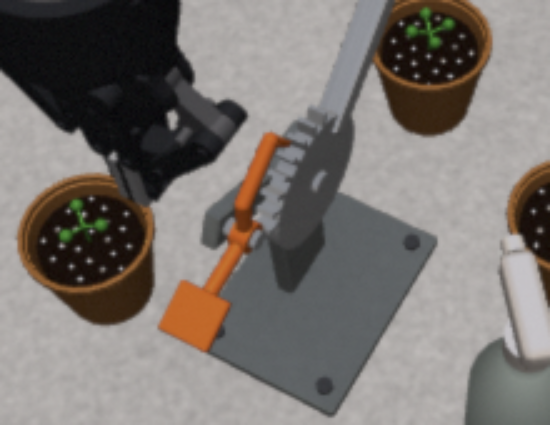

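The tab dropped from 0.2035 to 0.182 m, the full 22 mm, and the nose is clear of the wheel. It stayed down after I let go. The lamp has not moved (pad at about (0.521, 0.157, 0.282)). Next I'll move over the pad.

>>> apply_moves([
  {"tx":3.5,"ty":0,"tz":0,"turn":0,"jaw":-1},
  {"tx":7,"ty":0,"tz":0,"turn":0,"jaw":-1},
  {"tx":10.5,"ty":0,"tz":0,"turn":0,"jaw":-1},
  {"tx":14,"ty":-0.1,"tz":0,"turn":0,"jaw":-1},
  {"tx":17.5,"ty":-0.2,"tz":0,"turn":0,"jaw":-1},
])

```text
time_s: 3.45
position: [0.5208, 0.0668, 0.3377]
tool_rot: [[-0.003, 1.0, 0.001], [1.0, 0.003, -0.002], [-0.002, 0.001, -1.0]]
ft_force: [0.6, -0.8, -0.8]
grip_width: -0.0002
```

```bash
python3 -c "
from h import *
print(togo((.521,.152,.325)))"
```

```text
[8.52 0.05 1.25]
```

>>> apply_moves([
  {"tx":3,"ty":0,"tz":0,"turn":0,"jaw":-1},
  {"tx":6,"ty":0,"tz":0,"turn":0,"jaw":-1},
  {"tx":8.5,"ty":0,"tz":0.5,"turn":0,"jaw":-1},
  {"tx":8.5,"ty":0,"tz":1.2,"turn":0,"jaw":-1},
  {"tx":8.5,"ty":0,"tz":1.2,"turn":0,"jaw":-1},
])

```text
time_s: 3.87
position: [0.5195, 0.1529, 0.3222]
tool_rot: [[-0.006, 1.0, -0.005], [1.0, 0.006, -0.002], [-0.002, -0.005, -1.0]]
ft_force: [0.5, -0.1, -1.4]
grip_width: 0.0001
```

Run:
```python
from h import *
s=telemetry.observe(); print(s["position"],s["ft_force"])
a,_,_=cloud("scene"); b,_,_=cloud("top")
cv2.imwrite("pics/c.png",np.hstack([cv2.resize(c,None,fx=1.8,fy=1.8) for c in(a[30:260,150:360],b[150:380,130:340])])[...,::-1])
```

```text
[0.51953039 0.15286816 0.32222903] [ 0.51966368 -0.10713604 -1.36926247]
```

View pics/c.png

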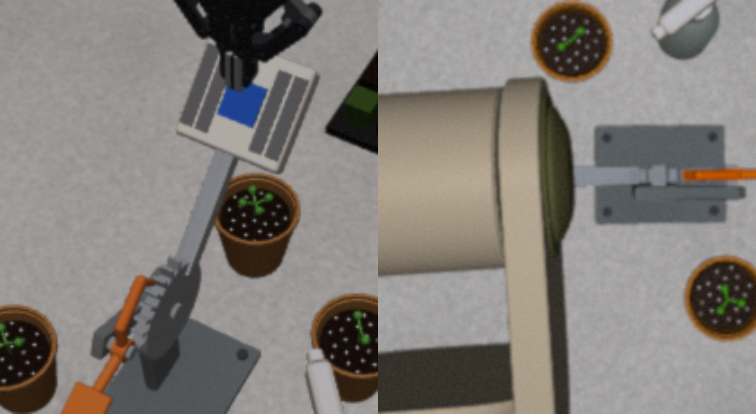

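In the left panel the fingertip is at (235,80), over the blue pad at (242,103), and the pawl is still released. Starting down along the arc.

>>> apply_moves([
  {"tx":0,"ty":0.1,"tz":0.8,"turn":0,"jaw":-1},
  {"tx":0,"ty":0.1,"tz":1.5,"turn":0,"jaw":-1},
  {"tx":0.2,"ty":0.1,"tz":2.2,"turn":0,"jaw":-1},
  {"tx":0.6,"ty":0.1,"tz":2.9,"turn":0,"jaw":-1},
  {"tx":1,"ty":0.1,"tz":3.6,"turn":0,"jaw":-1},
])

```text
time_s: 4.38
position: [0.5213, 0.1612, 0.2881]
tool_rot: [[-0.002, 1.0, -0.001], [1.0, 0.002, -0.002], [-0.002, -0.001, -1.0]]
ft_force: [-0.7, 0.7, 6.3]
grip_width: 0.0005
```

>>> apply_moves([
  {"tx":0.7,"ty":0,"tz":0.8,"turn":0,"jaw":-1},
  {"tx":1.3,"ty":0,"tz":1.6,"turn":0,"jaw":-1},
  {"tx":1.7,"ty":0,"tz":2.3,"turn":0,"jaw":-1},
  {"tx":2.1,"ty":0,"tz":3,"turn":0,"jaw":-1},
  {"tx":2.4,"ty":0,"tz":3.6,"turn":0,"jaw":-1},
])

```text
time_s: 4.8
position: [0.5211, 0.1853, 0.2512]
tool_rot: [[-0.002, 1.0, -0.001], [1.0, 0.002, -0.003], [-0.003, -0.001, -1.0]]
ft_force: [-1.3, -4.3, 3.5]
grip_width: -0.0001
```

>>> apply_moves([
  {"tx":0.4,"ty":0,"tz":0.7,"turn":0,"jaw":-1},
  {"tx":0.7,"ty":0,"tz":1.4,"turn":0,"jaw":-1},
  {"tx":1,"ty":0,"tz":2.1,"turn":0,"jaw":-1},
  {"tx":1.3,"ty":0,"tz":2.8,"turn":0,"jaw":-1},
  {"tx":1.5,"ty":0,"tz":3.4,"turn":0,"jaw":-1},
])

```text
time_s: 5.22
position: [0.5211, 0.2006, 0.2164]
tool_rot: [[-0.002, 1.0, -0.001], [1.0, 0.002, -0.002], [-0.002, -0.001, -1.0]]
ft_force: [0.1, -3.6, 3.9]
grip_width: -0.0002
```

>>> apply_moves([
  {"tx":0.2,"ty":0,"tz":0.8,"turn":0,"jaw":-1},
  {"tx":0.4,"ty":0,"tz":1.6,"turn":0,"jaw":-1},
  {"tx":0.5,"ty":0,"tz":2.3,"turn":0,"jaw":-1},
  {"tx":0.6,"ty":0,"tz":2.9,"turn":0,"jaw":-1},
  {"tx":0.6,"ty":0,"tz":3.3,"turn":0,"jaw":-1},
])

```text
time_s: 5.63
position: [0.5211, 0.207, 0.1826]
tool_rot: [[-0.002, 1.0, -0.001], [1.0, 0.002, -0.001], [-0.001, -0.001, -1.0]]
ft_force: [1.1, 1.3, 3.8]
grip_width: 0.0004
```

>>> apply_moves([
  {"tx":0.1,"ty":0,"tz":0.1,"turn":0,"jaw":-1},
  {"tx":0.1,"ty":0,"tz":0.2,"turn":0,"jaw":-1},
  {"tx":0.1,"ty":0,"tz":0.3,"turn":0,"jaw":-1},
  {"tx":0.1,"ty":0,"tz":0.4,"turn":0,"jaw":-1},
  {"tx":0.1,"ty":0,"tz":0.4,"turn":0,"jaw":-1},
])

```text
time_s: 6.05
position: [0.5211, 0.208, 0.1809]
tool_rot: [[-0.002, 1.0, 0.001], [1.0, 0.002, -0.001], [-0.001, 0.001, -1.0]]
ft_force: [-5.6, -3.7, 18.7]
grip_width: -0.0001
```

The force rose to 19 N at tip height 0.164 m, which is exactly the level-stop height. Lifting off straight up.

>>> apply_moves([
  {"tx":0,"ty":0,"tz":-1,"turn":0,"jaw":-1},
  {"tx":0,"ty":0,"tz":-4,"turn":0,"jaw":-1},
  {"tx":0,"ty":0,"tz":-8,"turn":0,"jaw":-1},
  {"tx":0,"ty":0,"tz":-11,"turn":0,"jaw":-1},
  {"tx":0,"ty":0,"tz":-11,"turn":0,"jaw":-1},
])

```text
time_s: 6.47
position: [0.5223, 0.2089, 0.297]
tool_rot: [[-0.003, 1.0, 0.011], [1.0, 0.003, 0.001], [0.001, 0.011, -1.0]]
ft_force: [0.5, -0.3, 0.4]
grip_width: 0.0
```

Run:
```python
from h import *
feats(); s=telemetry.observe(); print(s["time_s"],s["position"],s["ft_force"],np.abs(s["qvel"]).max())
a,_,_=cloud("scene"); cv2.imwrite("pics/d.png",a[...,::-1])
```

```text
scene tab 489 [ 0.5251 -0.1053  0.1822] [0.033 0.038 0.016] pad 287 [0.5198 0.2075 0.1642]
top tab 255 [ 0.5251 -0.1038  0.1816] [0.029 0.033 0.014] pad 158 [0.5198 0.1727 0.3413]
6.5667 [0.52092181 0.20849238 0.29119603] [-1.27434099  0.01220602 -0.11856929] 3.095208966424912
```

View pics/d.png

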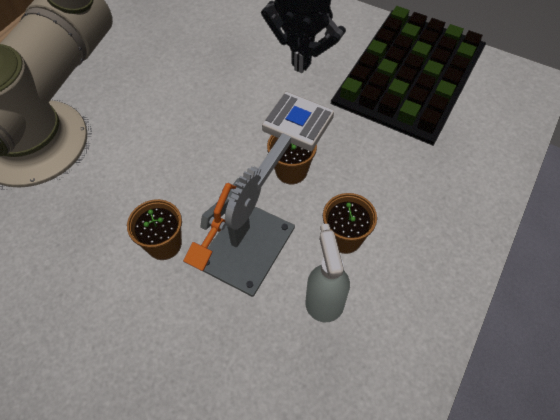

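The lamp is level: the pad at pixel (298,116) reads z = 0.164 m. The tab at (198,257) is still down, the pots and sprayer are at the same pixels as at the start, and the gripper is clear. I'll let the arm settle and hand in.

>>> apply_moves([
  {"tx":0,"ty":0,"tz":0,"turn":0,"jaw":-1},
  {"tx":0,"ty":0,"tz":0,"turn":0,"jaw":-1},
  {"tx":0,"ty":0,"tz":0,"turn":0,"jaw":-1},
])

```text
time_s: 6.87
position: [0.5203, 0.2083, 0.2887]
tool_rot: [[-0.003, 1.0, -0.003], [1.0, 0.003, -0.001], [-0.001, -0.003, -1.0]]
ft_force: [0.1, -0.4, -0.4]
grip_width: 0.0001
```

```bash
python3 -c "
from h import *
print(close_job())"
```

```text
the job is handed in; nothing more can be done
None
```

The pawl is pressed free and the lamp arm is level. I handed the job in at about 6.9 s; no verdict is reported, so this rests on my own checks.

- **Pawl:** I pressed the orange tab with the closed fingertips until it stopped at about 30 N. The tab dropped about 22 mm (z 0.2035 to 0.182 m) and was still at 0.182 m after the lamp came down.
- **Lamp:** I pushed the blue pad down along its arc with about 4–6 N, ending at about 19 N on the stop. The scene camera then put the pad at z = 0.164 m, which is the level height.
- **Surroundings:** By eye, the pots and the spray bottle are where they were at the start in the last scene picture. I did not measure their positions. The gripper ended about 11 cm above the lamp, with close to zero force.

One reading disagreed: after the push, the top camera gave a pad position of (0.520, 0.173, 0.341). The arm was blocking that view, so I disregarded it and used the scene camera and the contact height, which agree.

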